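# Check the airbrush line pressure at the glazing counter

## Robot

A 6-joint arm with a two-finger parallel gripper is mounted at the origin on the work surface. World frame = base frame: x ahead of the robot, y to its left, z up, the work surface at z = 0. Lengths are in m, angles in rad, forces in N, time in s.
With the tool pointing down it reaches from about 0.225 to 0.875 m from the base axis. Payload 3.4 kg.
Tool frame: the origin (TCP) lies on the centre line of the jaws, within the pads' length; the fingertips stand 11 mm ahead of it and the grasp point (between the pads) lies 8 mm behind it; z points along the fingers, y is the line along which they close (so a half turn about z gives the same grasp; the last joint's range is limited). The gripper opens to 85 mm and grips with 20 to 120 N. Pads are 22 mm wide; open, the fingers measure 114 mm over their backs; the gripper's body (76 mm by 85 mm) begins 54 mm behind the grasp point. The pads swing forward as they close: fully open they stand 13 mm farther back than shut.
Start: joints at [-1.251, 0.276, 1.505, -0, 1.361, -0.121], TCP at [0.245, -0.52, 0.242] pointing down, gripper open.
Joint ranges: [-2.89, 2.89], [-0.75, 2.08], [0.22, 2.7], [-1.18, 4.32], [0.11, 2.71], [-2.7, 2.7]. Speed limits (rad/s): [2.57, 2.57, 3.14, 3.14, 3.14, 3.14].

## Interface

Orientations are given as a unit quaternion [w, x, y, z].
In Python, from rig import manip, eyes, job gives the robot as it stands.
- The arm moves only by the tool drive_tool, never from a script. Its argument "rows" is a list of rows, each a list of 3 entries, a list of its own where there are three numbers: the turn, a rotation vector about the world's x, y, z in rad, then the shift along the world's x, y, z in cm, then the finger opening in cm, from 0 to 8.54. A call has 1 to 8 rows; each row shifts and turns the commanded pose from where the row before left it; what a row does not reach is not made up. A row lasts 1/8 s, in which the tool goes at most 62.5 mm and 10.7 degrees, less where a joint would pass 70% of its speed; a pose out of reach is approached as far as the arm can. A call is refused whole if a number of a shift passes 6.25 or a number of a turn 0.188, either way. A call with a gripper value outside its range is refused whole. The fingers move at their own pace and stop on an object; "force" is the grip in N (left out, the last holds). Time passes only in rows, so rows that do not move let the fingers close. It gives the time, the measured TCP pose, the force, the opening and the grip force at its end, in the units of the state.
- manip.get_state(): the state, without advancing time (a new reading comes with each control period).
- eyes.get_image(name): name is "scene" or "top" or "wrist"; returns the picture (420x560x3 uint8, red, green, blue); there is no depth.
- eyes.get_calibration(name): a dict with "camera_matrix" (3x3 intrinsics, pixels), "view" (4x4, takes a point from world to camera coordinates). Camera axes: x right, y up, looking along -z (the intrinsics and any distortion apply to the point x, -y, -z); pixel columns grow to the right and rows downward; lengths in m; the calibration is good to about 2 mm. A picture is of the moment at which its call begins: read the wrist's pose just before it. get_calibration takes no time and is no camera call; for the wrist camera it gives the pose at the moment of the call.
- job.sign_off(): hands the job in; it is judged then, once.
The state is a dict: "clock": time; "qpos": joint angles; "qd": joint speeds; "effort": joint torques, N m; "position": TCP position; "ee_rot": TCP orientation; "contact_force": force on the tool from outside, world axes, zero at the start; "moment": the same for the moment, N m; "width": finger opening in m; "gripper_force": force on a finger pad.
Only numpy, scipy, OpenCV 4.12 (cv2) and the standard library are available. Lean on these libraries where they do the work, as an engineer would, in place of code of your own. Each camera call takes 0.05 s, during which the arm holds its last target. There are 200 camera calls.

## Task

First turn the handle of the air valve to half open, 45 degrees from shut, so that it points at the middle one of the three marks on its disc. Then pick up the push-on pressure gauge and press it squarely onto the tilted test nipple until it snaps and its rim is home against the nipple's shoulder; leave the valve half open. Finish while still gripping the gauge and holding it pressed home against the nipple's spring; do not let go, and do not shift the jar, bowl or vase.

Things in the scene. Friction and masses are not known exactly. Their poses are not given: they have to be found in the camera images.
- handle_grip (a point): Dark steel bar handle of the air valve, 60 mm long, 12 mm thick, 32 mm tall, on edge over a 108 mm bright disc. Point: on its vertical turning axis, 16 mm below its top, 27 mm above the disc, 78 mm above the counter; grip it here from above across its thickness. z is up; the bar lies along x, its pointing end 40 mm towards -x, its tail 20 mm towards +x. It stays where left.
- handle (a joint): Opening angle of the valve handle, rad: 0 shut (across the pipe, pointing to the mark on the robot's side), 0.785 half open (middle mark), 1.571 fully open (along the pipe). Grows as the handle turns clockwise seen from above; takes 0.12 N m to turn. It starts shut or up to 0.4 open.
- shoulder (a point): Test nipple at the other end of the pipe, 170 mm from the handle axis. Point: centre of the 42 mm round flat steel shoulder at its root, 70 mm above the counter. z points outward along the nipple, which leans 20 degrees from vertical towards the side of the shut mark (roughly to the robot); y is horizontal, parallel to the pipe, towards the valve; heading of the lean = up cross y.
- nipple_tip (a point): Centre of the flat outer end of the nipple's fixed brass stem, 22 mm along z from the shoulder point (same axes). The stem is 13 mm in diameter and tapers to 9 mm over its last 5 mm; a thin sprung steel valve core, 6 mm in diameter with a round end, stands 9 mm farther out of it.
- core (a joint): How far the sprung core is pushed in, m: 0 out, 0.007 with the gauge's rim home on the shoulder, 0.009 at its stop. It starts to move with the rim 7 mm from home, resists with up to about 13 N near 0.0025, snaps past that, then pushes back with about 6 N, which throws the gauge off if let go. Press on through the peak until the rim stops: 16 to 22 N along the nipple is right.
- gauge_mid (a point): Push-on pressure gauge, loose, about 0.2 kg: upright round stick 90 mm tall and 34 mm in diameter, standing on its mouth; black barrel with a white dial on its top end, steel collar (same diameter) as its lowest 30 mm. Point: its centre, 45 mm above the mouth, on its axis; z points from mouth to dial. Round about z. It stands on one side of the pipe, the jar on the other, either way.
- gauge_mouth (a point): Centre of the gauge's open mouth, at the rim of the steel collar, on its underside. The bore is 16 mm in diameter and 24 mm deep, and goes over the nipple. z points to the dial.
- jar: Bystander: white lidded glaze jar, 60 mm diameter, 75 mm tall. Origin at the centre of its underside.
- bowl: Bystander: white bowl, 110 mm diameter, 55 mm tall, far out to one side. Origin at the centre of its underside.
- vase: Bystander: blue vase, 72 mm diameter, 130 mm tall, far out to the other side from the bowl. Origin at the centre of its underside.

How it is judged:
On the way, in this order (a step that is already met when the one before it is completed fails the run):
1. the valve is set half open (0.785 rad within 0.12) before the gauge is on the nipple (value of joint handle between 0.665 and 0.905 rad and value of joint core below 0.001 m), for 0.3 s.
2. the gauge, in the gripper, is pressed home past the snap, squarely, with the valve still half open (value of joint handle between 0.665 and 0.905 rad and value of joint core above 0.0055 m and distance between gauge_mouth and shoulder below 0.004 m and angle between the z axis of gauge_mid and the z axis of shoulder, either way round below 0.12 rad and contact force between the fingers and gauge above 3 N), for 0.2 s.
At the end, for the whole second after the job is handed in: The valve handle is at 0.785 rad within 0.12; the fingers bear on the gauge with more than 3 N; the gauge's mouth centre is within 4 mm of the shoulder's centre, its axis within 0.12 rad of the nipple's, and the core is still pushed in more than 5.5 mm (all of step 2); the arm keeps its last pose, push and grip.
It fails at once if the jar is pushed or knocked more than 3 cm (distance of jar from where it was at the start of the episode above 0.03 m).
It fails at once if the bowl is pushed or knocked more than 3 cm (distance of bowl from where it was at the start of the episode above 0.03 m).
It fails at once if the vase is pushed or knocked more than 3 cm (distance of vase from where it was at the start of the episode above 0.03 m).
It also fails if it takes over 53 s, if anything falls off the work surface, if the arm or the gripper's body presses on something with over 40 N, if the wrist force passes 120 N, or if a joint passes its speed limit or range.

## Working session

There is one attempt and no reset: what is moved stays moved. The work goes in short steps, Python scripts to look and compute and a tool call to move; the robot and the scene stay as the last step left them, time stands still between calls to the robot, and variables do not carry over. Pictures are saved under pics/ and viewed, at most 12 in all, crops included, and the job is handed in when it is done.

Besides the shell and the picture viewer there is one more tool, called after "Call:" as a command line: name --argument value ..., lists and objects as JSON in quotes. drive_tool: Moves the arm, as the interface text tells. Its arguments: {"type":"object","properties":{"rows":{"type":"array"},"force":{"type":"number"}},"required":["rows"]}

```bash
mkdir -p pics; ls; cat > h.py <<'E'
import numpy as np, cv2
from rig import manip, eyes, job
def snap(name,fn):
    c=eyes.get_calibration(name); im=eyes.get_image(name)
    cv2.imwrite('pics/'+fn,cv2.cvtColor(np.asarray(im),cv2.COLOR_RGB2BGR)); return c,im
def proj(c,P):
    P=np.atleast_2d(P).astype(float); V=np.array(c['view']);K=np.array(c['camera_matrix'])
    p=P@V[:3,:3].T+V[:3,3]; q=(p*[1,-1,-1])@K.T; return q[:,:2]/q[:,2:]
def ray(c,uv):
    V=np.array(c['view']);K=np.array(c['camera_matrix'])
    d=np.linalg.inv(K)@[uv[0],uv[1],1]; d=V[:3,:3].T@(d*[1,-1,-1]); return -V[:3,:3].T@V[:3,3], d/np.linalg.norm(d)
def atz(c,uv,z):
    o,d=ray(c,uv); return o+d*(z-o[2])/d[2]
E
python3 - <<'E'
from h import *
import pickle
C={}
for n in('scene','top'):
    c,im=snap(n,n+'0.png'); C[n]=c; print(n,{k:(np.round(v,3).tolist() if not isinstance(v,str) else v) for k,v in c.items()})
pickle.dump(C,open('C.pkl','wb'))
print(manip.get_state())
E
```

```text
pics
scene {'camera_matrix': [[435.637, 0.0, 285.371], [0.0, 435.637, 203.862], [0.0, 0.0, 1.0]], 'view': [[-0.585, 0.811, 0.005, 0.36], [-0.644, -0.468, 0.606, 0.312], [0.493, 0.351, 0.796, -1.573], [0.0, 0.0, 0.0, 1.0]]}
top {'camera_matrix': [[508.215, 0.0, 279.027], [0.0, 508.215, 219.476], [0.0, 0.0, 1.0]], 'view': [[0.029, -1.0, -0.011, -0.015], [0.985, 0.027, 0.172, -0.605], [-0.171, -0.016, 0.985, -1.289], [0.0, 0.0, 0.0, 1.0]]}
{'clock': 0.1, 'qpos': array([-1.25098753e+00,  2.76529812e-01,  1.50601828e+00, -1.51778860e-05,
        1.36073842e+00, -1.20976564e-01]), 'qd': array([ 9.57967205e-05, -8.65066379e-05, -4.39699493e-03,  1.37008940e-03,
        1.85047495e-04,  4.44543399e-04]), 'effort': array([ 1.92859145e-03, -4.17698193e+01, -2.46405691e+01, -3.83016686e-05,
        5.79425294e-03, -3.32726145e-06]), 'position': array([ 0.2451766 , -0.51958673,  0.24152265]), 'ee_rot': array([-8.42008120e-04,  9.75810982e-01,  2.18614295e-01, -9.14436641e-05]), 'contact_force': array([ 0.59410463, -0.90202635, -0.10035776]), 'moment': array([-0.03155975,  0.05053263, -0.02479118]), 'gripper_force': 0.0, 'width': 0.0855836999940524}
```

View pics/top0.png

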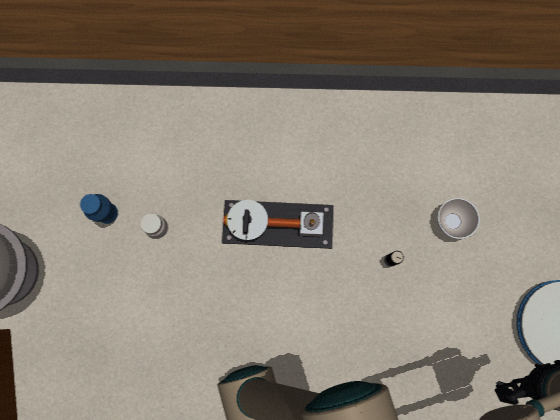

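View pics/scene0.png

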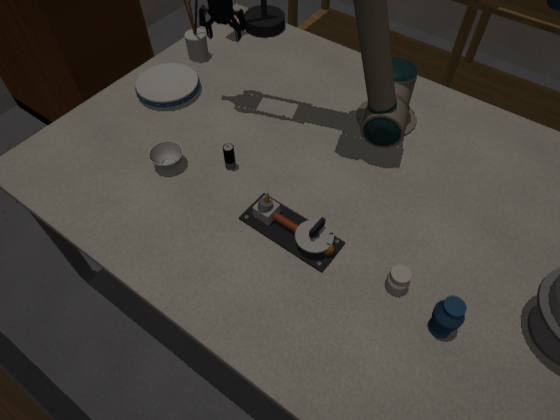

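The top view shows the disc at about (247,220), the nipple at (312,223), the gauge's dial at about (399,257) and the jar at (152,225). The scene view shows the nipple at (267,202) and the gauge at (229,153). I'll enlarge both views for picking pixels.

```bash
python3 - <<'E'
import cv2,numpy as np
t=cv2.imread('pics/top0.png');s=cv2.imread('pics/scene0.png')
a=cv2.resize(t[190:260,215:415],None,fx=4,fy=4,interpolation=cv2.INTER_CUBIC)
b=cv2.resize(s[135:215+55,215:350],None,fx=2.3,fy=2.3,interpolation=cv2.INTER_CUBIC)
o=np.zeros((595,800,3),np.uint8);o[:280]=a;o[282:282+b.shape[0],:b.shape[1]]=b[:313]
cv2.imwrite('pics/comb.png',o);print(b.shape)
from h import *;import pickle
C=pickle.load(open('C.pkl','rb'));c=C['top']
print('disc',atz(c,(247,220),.051),'shoulder',atz(c,(312,223),.08),'gauge dial',atz(c,(398,257),.09))
E
```

```text
(310, 310, 3)
disc [0.60137916 0.08701088 0.051     ] shoulder [ 0.59311434 -0.08335773  0.08      ] gauge dial [ 0.51028456 -0.30136796  0.09      ]
```

View pics/comb.png

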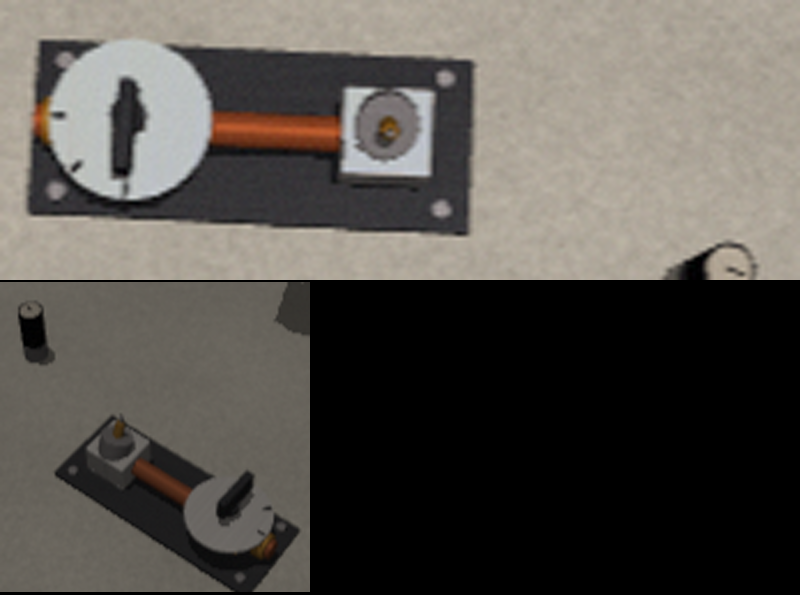

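The gauge, nipple and disc are clear: handle is near shut, and the marks run from the robot's side to the left (+y). I'll go above the handle.

Call:
drive_tool --rows '[[[0,0,-0.06],[3,5,0],8.5],[[0,0,-0.07],[4,6,0],8.5],[[0,0,-0.07],[3,5,0],8.5],[[0,0,-0.07],[3,5,0],8.5],[[0,0,-0.07],[3,5,0],8.5],[[0,0,-0.07],[3,5,0],8.5],[[0,0,-0.07],[3,5,0],8.5],[[0,0,-0.07],[3,5,0],8.5]]'

```text
clock: 1.1
position: [0.4906, -0.1163, 0.2421]
ee_rot: [0.0, 0.998, -0.056, -0.0]
contact_force: [0.4, -0.5, 0.5]
width: 0.0849
gripper_force: 0.0
```

Call:
drive_tool --rows '[[[0,0,0],[3,5,0],8.5],[[0,0,0],[3,5,0],8.5],[[0,0,0],[2,5,0],8.5],[[0,0,0],[1,4,0],8.5],[[0,0,0],[0,0,0],8.5]]'

```text
clock: 1.72
position: [0.5802, 0.0748, 0.2415]
ee_rot: [-0.0, 0.999, -0.053, -0.001]
contact_force: [-1.3, -0.8, -0.1]
width: 0.085
gripper_force: 0.0
```

```bash
python3 - <<'E'
from h import *;import pickle
c,im=snap('wrist','w1.png');pickle.dump(c,open('w1.pkl','wb'))
s=manip.get_state();print(s['clock'],s['position'],s['ee_rot'],s['qpos']); V=np.array(c['view']);print(-V[:3,:3].T@V[:3,3],V[2,:3],c['camera_matrix'])
E
```

```text
1.775 [0.57974053 0.07302907 0.24160301] [ 3.14360862e-04  9.98581418e-01 -5.32400917e-02 -7.38199995e-04] [ 6.58596314e-03  2.91168204e-01  1.48471673e+00 -5.50655412e-04
  1.36721912e+00  1.68402461e+00]
[0.64752792 0.06679585 0.3723822 ] [ 0.26525215 -0.02867555  0.96375257] [[367.71703625   0.         285.87992353]
 [  0.         367.71703625 204.67714947]
 [  0.           0.           1.        ]]
```

View pics/w1.png

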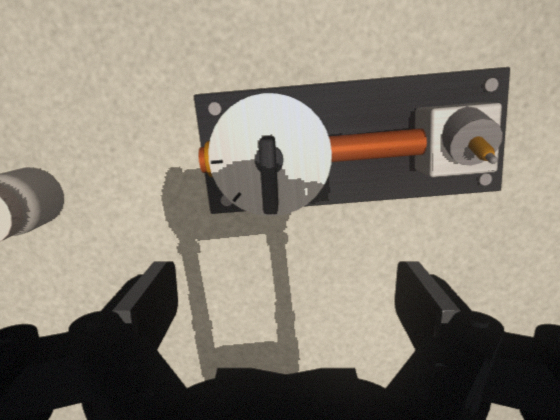

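The wrist view shows the disc centre at about (269,155), the handle's tail at (267,137) and tip at (270,213), middle mark (237,197), full mark (217,161), shoulder at about (471,135), and nipple tip near (489,155).

```bash
python3 - <<'E'
from h import *;import pickle
c=pickle.load(open('w1.pkl','rb'));T=pickle.load(open('C.pkl','rb'))['top']
d=atz(c,(269,155),.051);print('disc',d,'top cam',atz(T,(248,220),.051))
for n,p,z in (('tail',(267,138),.094),('tip',(270,213),.094),('full',(217,161),.051),('mid',(237,197),.051)):
    q=atz(c,p,z);print(n,q,np.degrees(np.arctan2(*(q-d)[1::-1])))
s=[atz(c,p,.012) for p in((214,109),(491,85),(486,179),(228,201))]
print(s,[np.degrees(np.arctan2(*(s[a]-s[b])[1::-1])) for a,b in((0,1),(3,2))])
# nipple fit hypothesis from pipe dir
for yaw in (88,90,92):
    y=np.array([np.cos(np.radians(yaw)),np.sin(np.radians(yaw)),0]);S=d-0.17*y;S[2]=.07
    h=np.cross([0,0,1],y);z=np.cos(np.radians(20))*np.array([0,0,1])+np.sin(np.radians(20))*h
    print(yaw,S,z,proj(c,[S,S+.022*z,S+.031*z,S+.021*y,S-.021*y]).round(1).tolist(),proj(T,[S,S+.031*z]).round(1).tolist())
E
```

```text
disc [0.60544214 0.08626125 0.051     ] top cam [0.60145086 0.08436608 0.051     ]
tail [0.62386201 0.08364306 0.094     ] -8.089795247768857
tip [0.56544837 0.08828424 0.094     ] 177.1042952461768
full [0.60504037 0.13228751 0.051     ] 90.50013330388698
mid [0.57087774 0.11942616 0.051     ] 136.18373190977997
[array([0.64920162, 0.13535578, 0.012     ]), array([ 0.64327395, -0.12497361,  0.012     ]), array([ 0.55365776, -0.12377144,  0.012     ]), array([0.55839564, 0.13548057, 0.012     ])] [np.float64(88.6956075429376), np.float64(88.95302508957843)]
88 [ 0.59950922 -0.08363519  0.07      ] [-0.34181179  0.01193633  0.93969262] [[475.7, 143.4], [488.5, 156.1], [494.2, 161.8], [449.8, 145.2], [501.7, 141.5]] [[311.9, 221.2], [312.3, 223.4]]
90 [ 0.60544214 -0.08373875  0.07      ] [-3.42020143e-01  2.09426937e-17  9.39692621e-01] [[476.1, 136.0], [489.3, 148.3], [495.2, 153.8], [450.0, 138.8], [502.3, 133.2]] [[312.0, 219.0], [312.6, 221.1]]
92 [ 0.61137505 -0.08363519  0.07      ] [-0.34181179 -0.01193633  0.93969262] [[476.2, 128.6], [489.8, 140.5], [495.9, 145.8], [450.0, 132.3], [502.5, 124.9]] [[312.0, 216.7], [312.7, 218.8]]
```

Call:
drive_tool --rows '[[[0,0,0.03],[2.4,1.2,-4],6],[[0,0,0],[0,0,-5],4],[[0,0,0],[0,0,-4],4],[[0,0,0],[0,0,0],4],[[0,0,0],[0,0,0],4]]'

```text
clock: 2.4
position: [0.605, 0.0831, 0.1138]
ee_rot: [0.0, 0.999, -0.04, 0.001]
contact_force: [-0.3, 0.4, 0.2]
width: 0.0401
gripper_force: 0.0
```

```bash
python3 - <<'E'
from h import *;import pickle
s=manip.get_state();print(s['clock'],s['position'],s['ee_rot'])
c,im=snap('wrist','w2.png');pickle.dump(c,open('w2.pkl','wb'))
print(proj(c,[[.604,.0855,.094],[.564,.0886,.094],[.624,.084,.094]]))
E
```

```text
2.4 [0.60502057 0.08305232 0.11382473] [ 9.57472506e-05  9.99194319e-01 -4.01171904e-02  1.14689810e-03]
[[278.90207627 263.91547703]
 [279.65504666 341.99892341]
 [278.37228312 220.97646078]]
```

View pics/w2.png

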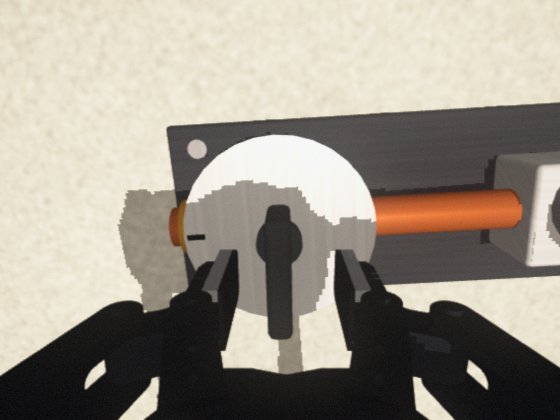

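The bar's top runs from about (279,217) to (279,338), in line between the fingers. Predictions match to 2 mm.

Call:
drive_tool --rows '[[[0,0,0],[0.1,0.2,-2.4],4],[[0,0,0],[0,0,-2],4],[[0,0,0],[0,0,0],4],[[0,0,0],[0,0,0],0.5],[[0,0,0],[0,0,0],0.5],[[0,0,0],[0,0,0],0.5],[[0,0,0],[0,0,0],0.5],[[0,0,0],[0,0,0],0.5]]' --force 40

```text
clock: 3.45
position: [0.6064, 0.0866, 0.0705]
ee_rot: [-0.001, 0.999, -0.04, 0.002]
contact_force: [-0.0, 2.6, 5.9]
width: 0.0217
gripper_force: 39.2
```

The opening of 21.7 mm suggests the fingertips caught the hub below the bar. I'll open, rise 7 mm and grip again.

Call:
drive_tool --rows '[[[0,0,0],[0,0,0],4],[[0,0,0],[0,0,0],4],[[0,0,0],[0,-0.05,0.7],4],[[0,0,0],[0,0,0],0.5],[[0,0,0],[0,0,0],0.5],[[0,0,0],[0,0,0],0.5],[[0,0,0],[0,0,0],0.5],[[0,0,0],[0,0,0],0.5]]' --force 40

```text
clock: 4.45
position: [0.6058, 0.0865, 0.0764]
ee_rot: [-0.001, 0.999, -0.04, 0.001]
contact_force: [-0.7, 3.1, 5.3]
width: 0.0209
gripper_force: 38.9
```

```bash
python3 - <<'E'
from h import *;import pickle
c=pickle.load(open('w2.pkl','rb'))
print(proj(c,[[.606,.0855,z] for z in (.051,.06,.07,.08,.094)]))
c,im=snap('wrist','w3.png')
E
```

```text
[[279.97996031 228.25552023]
 [279.72445929 233.74788608]
 [279.41264022 240.45089049]
 [279.06676655 247.88594773]
 [278.51383045 259.77211311]]
```

View pics/w3.png

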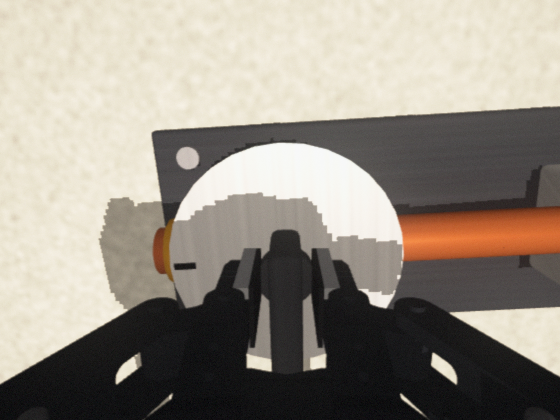

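The hub (about 21 mm across, top near z=0.07) is what the tips hold. I'll go up a little more so they hold the bar itself.

Call:
drive_tool --rows '[[[0,0,0],[0,0,0],4],[[0,0,0],[0,0,0],4],[[0,0,0],[0,-0.05,0.7],4],[[0,0,0],[0,0,0],0.5],[[0,0,0],[0,0,0],0.5],[[0,0,0],[0,0,0],0.5],[[0,0,0],[0,0,0],0.5],[[0,0,0],[0,0,0],0.5]]' --force 40

```text
clock: 5.5
position: [0.6056, 0.0865, 0.083]
ee_rot: [-0.001, 0.999, -0.04, 0.001]
contact_force: [0.8, 5.0, 2.7]
width: 0.0105
gripper_force: 42.4
```

Call:
drive_tool --rows '[[[0,0,-0.12],[0,0,0],0.5],[[0,0,-0.12],[0,0,0],0.5],[[0,0,-0.12],[0,0,0],0.5],[[0,0,-0.12],[0,0,0],0.5],[[0,0,-0.12],[0,0,0],0.5],[[0,0,-0.12],[0,0,0],0.5],[[0,0,0],[0,0,0],0.5],[[0,0,0],[0,0,0],0.5]]'

```text
clock: 6.5
position: [0.6049, 0.085, 0.0829]
ee_rot: [-0.0, 0.922, -0.388, 0.0]
contact_force: [-1.1, 0.8, 6.1]
width: 0.0107
gripper_force: 42.8
```

Call:
drive_tool --rows '[[[0,0,0],[0,0,0],4],[[0,0,0],[0,0,0],4],[[0,0,0],[0,0,4],4],[[0,0,0],[0,0,4],8.5],[[0,0,0],[0,0,4],8.5],[[0,0,0],[0,0,0],8.5]]'

```text
clock: 7.25
position: [0.6073, 0.0848, 0.2059]
ee_rot: [-0.001, 0.921, -0.389, 0.004]
contact_force: [-0.2, -0.1, -0.3]
width: 0.0852
gripper_force: 0.0
```

```bash
python3 - <<'E'
from h import *;import pickle
s=manip.get_state();print(s['clock'],s['position'],s['ee_rot'],s['qpos'])
c,im=snap('wrist','w4.png');pickle.dump(c,open('w4.pkl','wb'))
S=np.array([.602,-.0838,.07])
E
```

```text
7.25 [0.60728557 0.08484171 0.20588121] [-0.00143196  0.92132502 -0.38877453  0.00353869] [ 2.55638427e-02  3.50314371e-01  1.48625683e+00 -3.19869336e-04
  1.29739280e+00  2.39505374e+00]
```

View pics/w4.png

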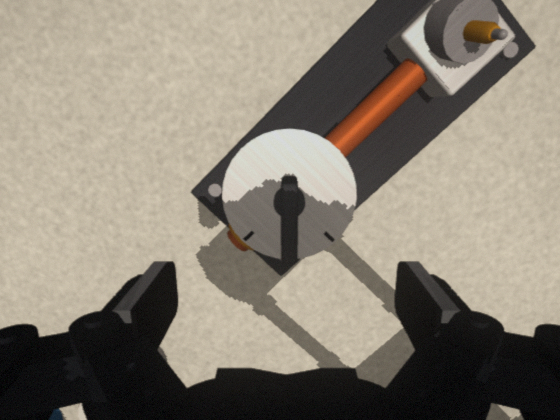

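The handle now points midway between the two visible marks at (249,237) and (330,237), so the valve is half open. Next is the gauge.

Call:
drive_tool --rows '[[[0,0,0.098],[-1.2,-4.8,0],8.5],[[0,0,0.098],[-1.2,-4.8,0],8.5],[[0,0,0.098],[-1.2,-4.8,0],8.5],[[0,0,0.098],[-1.2,-4.8,0],8.5],[[0,0,0.098],[-1.2,-4.8,0],8.5],[[0,0,0.098],[-1.2,-4.8,0],8.5],[[0,0,0.098],[-1.2,-4.8,0],8.5],[[0,0,0.098],[-1.2,-4.8,0],8.5]]'

```text
clock: 8.3
position: [0.5076, -0.3, 0.2002]
ee_rot: [-0.001, 1.0, -0.006, -0.001]
contact_force: [0.6, -0.1, 0.3]
width: 0.0852
gripper_force: 0.0
```

Call:
drive_tool --rows '[[[0,0,0],[0,0,0],8.5],[[0,0,0],[0,0,0],8.5]]'

```text
clock: 8.55
position: [0.5082, -0.2983, 0.2007]
ee_rot: [-0.001, 1.0, -0.008, -0.001]
contact_force: [0.3, -0.2, -0.5]
width: 0.0852
gripper_force: 0.0
```

```bash
python3 - <<'E'
from h import *;import pickle
s=manip.get_state();print(s['clock'],s['position'],s['ee_rot'],s['qpos'])
c,im=snap('wrist','w5.png');pickle.dump(c,open('w5.pkl','wb'))
print(proj(c,[[.512,-.301,.09],[.512,-.301,0]]))
E
```

```text
8.55 [ 0.50824733 -0.29834136  0.20067153] [-0.00127847  0.99996521 -0.00815317 -0.00121338] [-6.49199827e-01  3.24460196e-01  1.53939950e+00  6.24006769e-04
  1.28120713e+00  9.37723816e-01]
[[288.91285828 200.32129144]
 [288.35358967 175.08953684]]
```

View pics/w5.png

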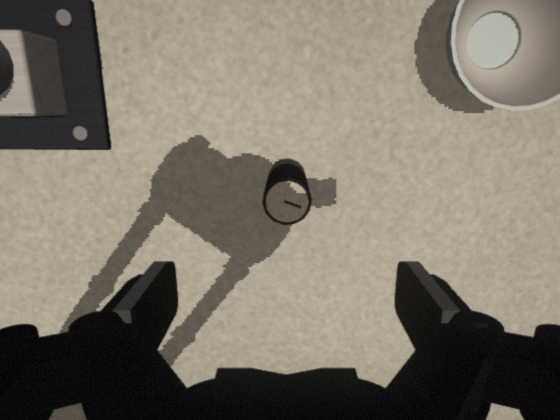

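The gauge's dial centre is at (287,200), 1 mm from the prediction. I'll go down and grip it.

Call:
drive_tool --rows '[[[0,0,0],[0.4,-0.1,-4],8.5],[[0,0,0],[0,0,-5],8],[[0,0,0],[0,0,-4],8],[[0,0,0],[0,0,-2.4],7],[[0,0,0],[0,0,0],7],[[0,0,0],[0,0,0],4],[[0,0,0],[0,0,0],2],[[0,0,0],[0,0,0],2]]' --force 70

```text
clock: 9.6
position: [0.514, -0.3002, 0.05]
ee_rot: [0.001, 1.0, -0.008, 0.001]
contact_force: [-0.1, 2.3, 5.1]
width: 0.0327
gripper_force: 68.9
```

Call:
drive_tool --rows '[[[0,0,0],[0,0,0],2],[[0,0,0],[0,0,0],2],[[0,0,0],[0,0,0],2]]'

```text
clock: 9.98
position: [0.514, -0.3002, 0.05]
ee_rot: [0.0, 1.0, -0.008, 0.001]
contact_force: [0.6, 3.0, 6.5]
width: 0.0327
gripper_force: 69.0
```

Call:
drive_tool --rows '[[[0,0,0],[0,0,3],2],[[0,0,0],[0,0,5],2],[[0,0,0],[0.5,0,5],2],[[0,-0.087,0],[1.3,5.4,0],2],[[0,-0.087,0],[1.3,5.4,0],2],[[0,-0.087,0],[1.2,5.4,0],2],[[0,-0.088,0],[1.2,5.3,0],2],[[0,0,0],[0,0,-1],2]]'

```text
clock: 10.98
position: [0.5656, -0.0813, 0.1679]
ee_rot: [-0.002, 0.985, -0.005, 0.173]
contact_force: [0.3, -1.0, -2.6]
width: 0.0326
gripper_force: 70.2
```

Call:
drive_tool --rows '[[[0,0,0],[0,0,-1],2],[[0,0,0],[0,0,0],2]]'

```text
clock: 11.22
position: [0.5676, -0.086, 0.157]
ee_rot: [-0.001, 0.985, -0.008, 0.172]
contact_force: [0.0, -1.2, -3.2]
width: 0.0327
gripper_force: 70.2
```

```bash
cat >> h.py <<'E'
from scipy.spatial.transform import Rotation as Rn
YAW=np.radians(89); YV=np.array([np.cos(YAW),np.sin(YAW),0]); HV=np.cross([0,0,1],YV)
ZN=np.cos(np.radians(20))*np.array([0,0,1])+np.sin(np.radians(20))*HV
A=np.array([.605,.0853,.07]); S=A-.17*YV
def tool(s): 
    w,x,y,z=s['ee_rot']; return Rn.from_quat([x,y,z,w]).as_matrix()
E
python3 - <<'E'
from h import *;import pickle
s=manip.get_state();R=tool(s);p=s['position'];print(s['clock'],p,s['width'],s['gripper_force'],s['contact_force'])
print('tool z',R[:,2],'want',-ZN,'x',R[:,0])
m=p+R[:,2]*.05-R[:,0]*.002
d=m-S;print('S',S,'mouth rel S: along',d@ZN,'lat y',d@YV,'lat x',d@np.cross(YV,ZN))
c,im=snap('wrist','w6.png');pickle.dump(c,open('w6.pkl','wb'))
cs,_=snap('scene','s6.png')
w4=pickle.load(open('w4.pkl','rb'));P=[S,S+.022*ZN,S+.031*ZN]
print('w4',proj(w4,P),'w6',proj(c,P),proj(c,[m]),'scene',proj(cs,P),proj(cs,[m,m-R[:,2]*.09]))
a=cv2.imread('pics/w6.png');b=cv2.imread('pics/s6.png')
w=cv2.imread('pics/w4.png')
u,v=proj(cs,[S])[0].astype(int)
b2=cv2.resize(b[v-55:v+20,u-50:u+50],(400,300),interpolation=cv2.INTER_CUBIC)
w2=cv2.resize(w[0:75,420:520],(400,300),interpolation=cv2.INTER_CUBIC)
a2=cv2.resize(a[100:400,80:480],(400,300))
a2=a[60:360,80:480]
o=np.zeros((600,800,3),np.uint8);o[:300,:400]=b2;o[:300,400:]=w2;o[300:,:400]=a2
cv2.imwrite('pics/c6.png',o);print(u-50,v-55)
E
```

```text
11.225 [ 0.56755937 -0.08601405  0.15700705] 0.032691530629106645 70.18447995185852 [ 2.34573693e-03 -1.20405949e+00 -3.23859450e+00]
tool z [ 3.39494943e-01 -1.50230314e-04 -9.40607868e-01] want [ 0.34196805 -0.00596907 -0.93969262] x [ 0.94048148 -0.01633922  0.33945193]
S [ 0.60203309 -0.08467411  0.07      ] mouth rel S: along 0.04354728447254491 lat y -0.0016527968588567565 lat x -0.004746227539892176
w4 [[470.10624003  26.69384436]
 [493.7560307   29.20501609]
 [504.59405086  30.35581401]] w6 [[282.24724203 208.65320543]
 [281.68759015 219.27304088]
 [281.42506708 224.25462305]] [[284.21096316 240.49470926]] scene [[264.37380885 201.52955333]
 [265.77717513 195.41193012]
 [266.3596755  192.87266592]] [[267.71566739 188.40746181]
 [273.69655924 161.44877508]]
214 146
```

View pics/c6.png

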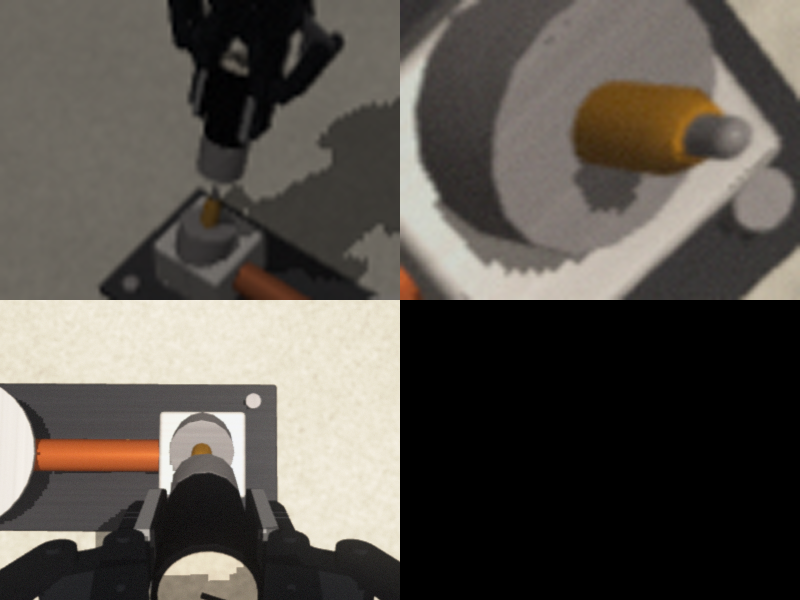

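The gauge is held tilted with its mouth just above the nipple. In the wrist view the stem is at u≈282 and the mouth at u≈284. I'll check the offsets along the lean direction numerically.

```bash
python3 - <<'E'
from h import *;import pickle
c=pickle.load(open('w6.pkl','rb'));w4=pickle.load(open('w4.pkl','rb'));w1=pickle.load(open('w1.pkl','rb'))
s=manip.get_state();R=tool(s);p=s['position']
g=cv2.imread('pics/w6.png',0);print(g[300:325,288],g[300:420:10,288])
t=np.linspace(0,6.283,200)
for o in(-.004,-.002,0,.002):
    top=p+R[:,2]*-.04+R[:,0]*o
    q=proj(c,top+.017*(np.cos(t)[:,None]*R[:,0]+np.sin(t)[:,None]*R[:,1]));print(o,'dial box',q.min(0),q.max(0))
D=A.copy();D[2]=.051
print('disc w4',proj(w4,[D]),'disc w1',proj(w1,[D]))
for dx in(0,-.002):
  for yw in(88.5,89):
    y=np.array([np.cos(np.radians(yw)),np.sin(np.radians(yw)),0]);h=np.cross([0,0,1],y);z=.9397*np.array([0,0,1])+.342*h;Q=A+[dx,0,0]-.17*y
    print(dx,yw,'w1',proj(w1,[Q+.022*z,Q+.031*z]).round(1).tolist(),'w4',proj(w4,[Q+.022*z,Q+.031*z]).round(1).tolist())
# enlarge w1 nipple
a=cv2.imread('pics/w1.png')[95:185,410:510];f=cv2.imread('pics/w6.png')[150:260,230:330]
o=np.zeros((440,800,3),np.uint8);o[:360,:400]=cv2.resize(a,(400,360),interpolation=cv2.INTER_CUBIC);o[:440,400:]=cv2.resize(f,(400,440),interpolation=cv2.INTER_CUBIC)
cv2.imwrite('pics/c7.png',o)
E
```

```text
[ 18  22  25  20  31  34  34  28  28  31  43 105 190 220 225 226 225 226
 226 225 226 225 225 225 224] [ 18  43 226 220 186 131  54 133  20  17  17  14]
-0.004 dial box [224.97044137 304.26144709] [343.43854927 405.3559688 ]
-0.002 dial box [224.65533712 297.74407219] [343.72872145 399.87372056]
0 dial box [224.33699658 291.15687865] [344.02187404 394.33764389]
0.002 dial box [224.01536962 284.4987385 ] [344.31805321 388.7469421 ]
disc w4 [[288.19141755 195.15062813]] disc w1 [[270.15134625 155.38639816]]
0 88.5 w1 [[489.9, 154.6], [495.7, 160.3]] w4 [[495.1, 31.2], [505.9, 32.4]]
0 89 w1 [[490.2, 152.7], [496.0, 158.3]] w4 [[493.8, 29.2], [504.6, 30.4]]
-0.002 88.5 w1 [[489.8, 157.2], [495.6, 162.9]] w4 [[497.1, 33.6], [508.0, 35.0]]
-0.002 89 w1 [[490.1, 155.3], [495.9, 160.9]] w4 [[495.8, 31.7], [506.7, 32.9]]
```

View pics/c7.png

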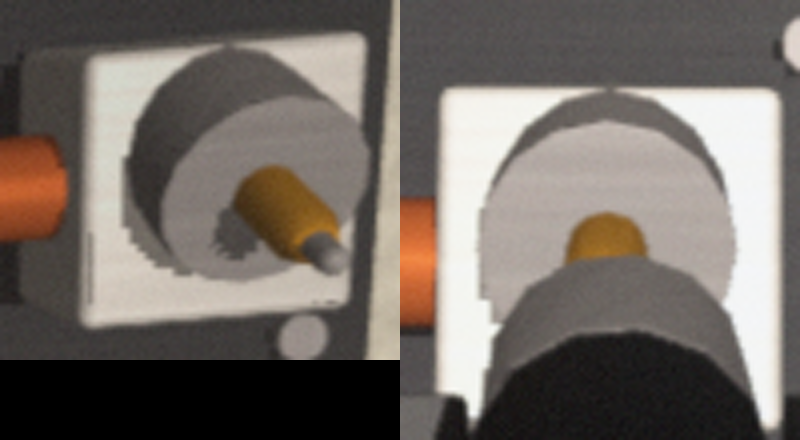

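```bash
python3 - <<'E'
from h import *;import pickle
c=pickle.load(open('w6.pkl','rb'));s=manip.get_state();R=tool(s);p=s['position']
t=np.linspace(0,6.283,200)
ring=lambda C,X,Y,r:proj(c,C+r*(np.cos(t)[:,None]*X+np.sin(t)[:,None]*Y))
X=np.cross(YV,ZN)
for x in(.599,.6005,.602):
    Q=np.array([x,-.0847,.07]);q=ring(Q,X,YV,.021);print('shoulder',x,q.min(0),q.max(0)[0])
print('obs 250 180.2 314.2')
for o in(-.005,-.004,-.003,-.002,0):
    f=lambda h,r:ring(p+R[:,2]*(.05-h)+R[:,0]*o,R[:,0],R[:,1],r)
    print(o,[f(h,r).min(0)[1].round(1) for h,r in((0,.017),(.03,.017),(.09,.017),(.09,.0155))])
print('obs 214.5 232.5 311(white)')
E
```

```text
shoulder 0.599 [249.26457024 180.95971248] 315.4875463890818
shoulder 0.6005 [249.24383809 178.55755845] 315.4337983674061
shoulder 0.602 [249.22312657 176.15785366] 315.38010388044506
obs 250 180.2 314.2
-0.005 [np.float64(213.0), np.float64(233.0), np.float64(307.5), np.float64(312.3)]
-0.004 [np.float64(211.1), np.float64(230.8), np.float64(304.3), np.float64(309.1)]
-0.003 [np.float64(209.2), np.float64(228.6), np.float64(301.0), np.float64(305.9)]
-0.002 [np.float64(207.3), np.float64(226.5), np.float64(297.7), np.float64(302.6)]
0 [np.float64(203.5), np.float64(222.0), np.float64(291.2), np.float64(296.1)]
obs 214.5 232.5 311(white)
```

Call:
drive_tool --rows '[[[-0.01,0,0],[0.51,0.21,0.18],2],[[0,0,0],[0,0,0],2],[[0,0,0],[0.31,-0.01,-0.85],2],[[0,0,0],[0.31,-0.01,-0.85],2],[[0,0,0],[0,0,0],2],[[0,0,0],[0,0,0],2]]'

```text
clock: 12.08
position: [0.5793, -0.0831, 0.1429]
ee_rot: [0.004, 0.985, -0.007, 0.173]
contact_force: [-0.4, -0.8, -2.2]
width: 0.0327
gripper_force: 70.2
```

```bash
cat >> h.py <<'E'
YAW=np.radians(88.5); YV=np.array([np.cos(YAW),np.sin(YAW),0]); HV=np.cross([0,0,1],YV)
ZN=np.cos(np.radians(20))*np.array([0,0,1])+np.sin(np.radians(20))*HV; XV=np.cross(YV,ZN)
S=np.array([.5995,-.0847,.07])
def rep():
    s=manip.get_state();R=tool(s);p=s['position']
    m=p+R[:,2]*.05-R[:,0]*.005; d=(m-S)*1000; f=s['contact_force']
    print(s['clock'],'along %.1f y %.1f x %.1f mm'%(d@ZN,d@YV,d@XV),'ang',R[:,2]+ZN,'F z %.1f y %.1f x %.1f'%(f@ZN,f@YV,f@XV),s['moment'],s['width'],s['gripper_force'])
    return s
E
python3 - <<'E'
from h import *;import pickle
rep();c,im=snap('wrist','w8.png')
a=cv2.imread('pics/w8.png')[150:260,230:330];cs,_=snap('scene','s8.png');b=cv2.imread('pics/s8.png')[146:221,214:314]
o=np.zeros((440,800,3),np.uint8);o[:,:400]=cv2.resize(a,(400,440),interpolation=cv2.INTER_CUBIC);o[:300,400:]=cv2.convertScaleAbs(cv2.resize(b,(400,300),interpolation=cv2.INTER_CUBIC),alpha=1.5)
cv2.imwrite('pics/c8.png',o)
E
```

```text
12.075 along 25.4 y 0.9 x 0.9 mm ang [-0.0003208  -0.00041046 -0.00011266] F z -2.0 y -0.8 x -1.1 [-0.00787721  0.28117173 -0.02533742] 0.03271272388924218 70.19588112831116
```

View pics/c8.png

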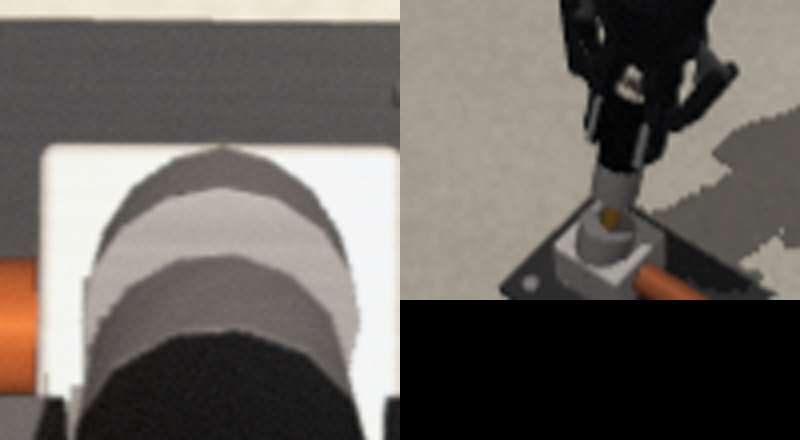

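Shoulder and mouth are concentric in the wrist view (both near column 222 of the crop), and the scene view shows the mouth entering over the stem. I'll press on gradually, watching force.

Call:
drive_tool --rows '[[[0,0,0],[0.15,-0.05,-0.48],2],[[0,0,0],[0.17,0,-0.47],2],[[0,0,0],[0.17,0,-0.47],2],[[0,0,0],[0,0,0],2],[[0,0,0],[0,0,0],2]]'

```text
clock: 12.8
position: [0.5834, -0.0835, 0.1281]
ee_rot: [0.003, 0.985, -0.007, 0.173]
contact_force: [-1.6, -0.7, -6.0]
width: 0.0326
gripper_force: 70.2
```

```bash
python3 -c "from h import *;rep()"
```

```text
12.8 along 10.1 y 0.7 x -0.4 mm ang [-2.07830064e-03 -1.83015581e-05 -7.53405516e-04] F z -5.1 y -0.7 x -3.5 [-0.11959184  0.83297558 -0.0379817 ] 0.032624231204581376 70.2096176147461
```

Call:
drive_tool --rows '[[[0,0,0],[-0.09,-0.03,-0.03],2],[[0,0,0],[0.07,0,-0.19],2],[[0,0,0],[0,0,0],2],[[0,0,0],[0,0,0],2]]'

```text
clock: 13.3
position: [0.5838, -0.0838, 0.1267]
ee_rot: [0.003, 0.985, -0.007, 0.173]
contact_force: [-1.7, 1.0, -2.6]
width: 0.0323
gripper_force: 70.3
```

```bash
python3 -c "from h import *;rep()"
```

```text
13.3 along 8.6 y 0.5 x -0.4 mm ang [-0.00031355 -0.00020995 -0.000112  ] F z -1.9 y 1.0 x -2.5 [ 0.16109602  0.92487866 -0.00702968] 0.032340794595849494 70.26352286338806
```

Call:
drive_tool --rows '[[[0,0,0],[0.05,0,-0.21],2],[[0,0,0],[0.07,0,-0.19],2],[[0,0,0],[0,0,0],2],[[0,0,0],[0,0,0],2]]' --force 90

```text
clock: 13.8
position: [0.5851, -0.0838, 0.1232]
ee_rot: [0.004, 0.985, -0.007, 0.174]
contact_force: [-6.0, 1.6, 3.0]
width: 0.0318
gripper_force: 89.3
```

```bash
python3 -c "from h import *;rep()"
```

```text
13.8 along 5.0 y 0.4 x -0.4 mm ang [ 2.04850293e-04 -4.36078096e-04  7.88154680e-05] F z 4.9 y 1.5 x -4.6 [0.18324239 1.08419614 0.06705845] 0.03182639582332636 89.347665309906
```

Call:
drive_tool --rows '[[[0,0,0],[0.01,0,-0.21],2],[[0,0,0],[0.07,0,-0.19],2],[[0,0,0],[0,0,0],2],[[0,0,0],[0,0,0],2]]'

```text
clock: 14.3
position: [0.5862, -0.0839, 0.12]
ee_rot: [0.004, 0.985, -0.007, 0.174]
contact_force: [-7.6, 2.2, 6.2]
width: 0.0321
gripper_force: 89.5
```

```bash
python3 -c "from h import *;rep()"
```

```text
14.3 along 1.5 y 0.4 x -0.3 mm ang [ 0.00137321 -0.00063681  0.00050706] F z 8.5 y 2.0 x -5.1 [0.28995195 1.12906751 0.04910304] 0.032116483781817105 89.52967643737793
```

Call:
drive_tool --rows '[[[0,0,0],[0.04,0,-0.2],2],[[0,0,0],[0,0,0],2],[[0,0,0],[0,0,0],2]]'

```text
clock: 14.68
position: [0.5867, -0.0838, 0.1186]
ee_rot: [0.004, 0.985, -0.006, 0.175]
contact_force: [-8.5, 1.0, 10.6]
width: 0.0324
gripper_force: 91.0
```

```bash
python3 -c "from h import *;rep()"
```

```text
14.675 along 0.0 y 0.4 x -0.4 mm ang [ 0.00197996 -0.0007477   0.00073019] F z 12.9 y 0.7 x -4.4 [0.31112692 1.20955193 0.10297878] 0.03240551497171906 91.03780746459961
```

Call:
drive_tool --rows '[[[0,0,0],[0.04,0,-0.2],2],[[0,0,0],[0,0,0],2],[[0,0,0],[0,0,0],2]]'

```text
clock: 15.05
position: [0.5868, -0.0838, 0.1185]
ee_rot: [0.004, 0.984, -0.006, 0.175]
contact_force: [-17.4, 3.0, 24.5]
width: 0.0325
gripper_force: 92.6
```

```bash
python3 -c "from h import *;rep()"
```

```text
15.05 along -0.1 y 0.4 x -0.3 mm ang [ 0.00311611 -0.00109452  0.00115072] F z 29.0 y 2.6 x -8.0 [0.34398962 1.80687955 0.04706713] 0.032452056843331724 92.58770227432251
```

The arm stopped dead at the expected depth with the force up sharply, so the rim is home. I'll ease to about 20 N.

Call:
drive_tool --rows '[[[0,0,0],[-0.05,0,0.11],2],[[0,0,0],[0,0,0],2],[[0,0,0],[0,0,0],2],[[0,0,0],[0,0,0],2],[[0,0,0],[0,0,0],2]]'

```text
clock: 15.68
position: [0.5867, -0.0838, 0.1185]
ee_rot: [0.004, 0.985, -0.006, 0.175]
contact_force: [-11.6, 2.2, 15.2]
width: 0.0325
gripper_force: 90.5
```

```bash
python3 - <<'E'
from h import *
rep();cs,_=snap('scene','s9.png');snap('wrist','w9.png')
b=cv2.imread('pics/s9.png')[150:260,210:350];a=cv2.imread('pics/w9.png')[100:320,20:420]
o=np.zeros((600,800,3),np.uint8);o[:314,:400]=cv2.convertScaleAbs(cv2.resize(b,(400,314),interpolation=cv2.INTER_CUBIC),alpha=1.5);o[320:540,:400]=a
cv2.imwrite('pics/c9.png',o[:,:400])
E
```

```text
15.675 along -0.0 y 0.4 x -0.3 mm ang [ 0.00290972 -0.00094911  0.00107333] F z 18.3 y 1.9 x -5.7 [0.32099581 1.37885644 0.11540614] 0.03248503238419787 90.48609137535095
```

View pics/c9.png

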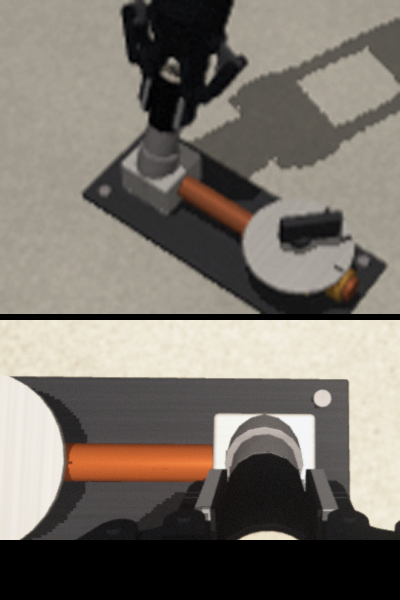

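The collar sits flush on the shoulder, still gripped. The push is about 18–20 N, and the handle is still at the middle mark.

```bash
python3 -c "
from rig import job
print(job.sign_off())"
```

```text
the job is handed in; nothing more can be done
None
```

I handed the job in at about 16 s: the valve is half open and the gauge is pressed home on the nipple, still gripped and held with about 18–20 N; the jar, bowl and vase were never approached. The sign-off returned no verdict, and the handle angle and snap are inferred from pictures and force readings, since the joint values can't be read directly.

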